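Cleaning tablet held in tongs over the soaking basin

ROBOT

A 6-joint arm with a two-finger parallel gripper is mounted at the origin on the work surface. World frame = base frame: x ahead of the robot, y to its left, z up, the work surface at z = 0. Lengths are in m, angles in degrees, forces in N, time in s.
With the tool pointing down it reaches from about 0.35 to 0.875 m from the base axis. Payload 4.2 kg.
Tool frame: the origin (TCP) lies midway between the tips of the shut fingers; the grasp point (between the pads) lies r.grasp_offset behind it (r.grasp_offset is the distance from the TCP to the grasp point, in m); z points along the fingers, y is the direction in which the jaws open and shut (so a half turn about z gives the same grasp; the last joint's range is limited). The gripper opens to 87 mm and grips with 3 to 60 N. Pads are 19 mm wide; open, the fingers measure 117 mm over their backs; the gripper's body (75 mm by 190 mm) begins 51 mm behind the grasp point.
Start: joints at [86.035, 22.042, 0.453, 0, -68.411, -14.817], TCP at [0.201, 0.592, 0.223] pointing down, gripper open.
Joint ranges: [-179.83, 179.83], [-69.29, 118.12], [-61.27, 80.66], [-181.25, 117.63], [-171.15, -9.14], [-177.46, 177.46]. Speed limits (degrees/s): [159.86, 159.86, 180, 180, 180, 180].

INTERFACE

Orientations are given as a 3x3 rotation matrix whose columns are the frame's x, y, z axes.
In Python, from station import sense, optics, r gives the robot as it stands. The module is installed in compiled form; this text tells all that it offers.
- The arm moves only by the tool servo_tool, never from a script. Its argument "deltas" is a list of rows, each an object with "slide": the shift along the tool's x, y, z in units of 25 mm (1.0 is 25 mm), a list of three; "spin": the turn about the tool's z in units of 8 degrees (1.0 is 8 degrees). A call has 1 to 10 rows; each row shifts and turns the pose as measured when the row begins, along the tool's axes as they then stand; what a row does not reach is not made up. A row lasts 1/10 s, in which the tool goes at most 50 mm and 8.59 degrees, less where a joint would pass 70% of its speed; a pose out of reach is approached as far as the arm can. A call is refused whole if a number of a shift passes 1 or a number of a turn 1, either way. A call with a gripper value outside its range is refused whole. "gripper" is the closure in counts, from 0 (fully open) to 255 (shut), set as the call begins (left out, the last holds). The fingers move at their own pace and stop on an object; the grip force is fixed at half the most. Time passes only in rows, so rows that do not move let the fingers close. It gives the time, the measured TCP pose, the force and the opening at its end, in the units of the state.
- sense(): the state, without advancing time (a new reading comes with each control period).
- optics.capture(name): name is "side" or "top"; returns a dict with "frame" (420x560x3 uint8, red, green, blue), "camera_matrix" (3x3 intrinsics, pixels), "eye" and "rotation" of the camera in the world. Camera axes: x right, y down, z forward; pixel columns grow to the right and rows downward; lengths in m; the calibration is good to about 2 mm. A picture is of the moment at which its call begins. There is no depth.
- r.finish_job(): hands the job in, once; it reports no verdict.
The state is a dict: "time_s": time; "joints": joint angles; "joint_velocities": joint speeds; "effort": joint torques, N m; "tcp_pos": TCP position; "ee_rot": TCP orientation; "wrist_force": force on the tool from outside, world axes, zero at the start; "moment": the same for the moment, N m; "gripper_width": opening from 0.0 (shut) to 1.0 (fully open).
Only numpy, scipy, OpenCV 4.12 (cv2) and the standard library are available. Lean on these libraries where they do the work, as an engineer would, in place of code of your own. Each camera call takes 0.05 s, during which the arm holds its last target.

TASK

In this laundry room, take up the tongs and use them to pick the round cleaning tablet off its wooden soap dish, never touching the caustic tablet with the gripper itself. Finish while still holding: the tablet clamped in the tongs, lifted clear above the rim of the soaking basin and over its opening, ready to drop in. Leave everything else on the worktop where it is.

Things in the scene. Friction and masses are not known exactly. Their poses are not given: they have to be found in the camera images.
- tongs: Steel kitchen tongs, 220 mm long, 24 mm high, 96 g, lying on their side, sprung open. Origin: hub, on the pivot axis at the underside; x along the centre line to the jaws, z up (pivot axis). A lock ring reaches 26 mm behind the pivot. The two arms part sideways (+-y) symmetrically. Centre of mass 101 mm ahead of the pivot, about 129 mm with the tablet.
- tongs_left: Left arm of the tongs (hub's +y); origin also on the pivot at the underside. Turns up to 0.185 rad inwards from rest against its spring. Flat black rubber pad on its outer face, 75 to 130 mm ahead of the pivot, 3 to 21 mm above the underside.
- tongs_right: Right arm of the tongs (towards the hub's -y), mirror image of the left.
- tongs_grip (a point): Where to grip: on the centre line, 105 mm ahead of the pivot, 12 mm above the underside, midway between the rubber pads. Width over the pads here: 59 mm at rest, about 41 mm when the jaws meet the tablet. The spring pushes back with 5 N at rest, 6 N at 52 mm, 8.5 N at 41 mm: squeezed to 52 mm the tongs can be carried open; 20 to 30 N of grip then clamps the tablet.
- tongs_jaws (a point): On the centre line, 204 mm ahead of the pivot, 12 mm above the underside, midway between the jaws: where the tablet's middle should be as they close. Jaws: shallow hollow heads, 24 mm high (full height of the tongs), 3 mm thick, reaching 17 mm before and behind this point. Gap 67 mm at rest, 53 mm with the pads at 52 mm.
- tablet: The cleaning tablet: white round puck, 40 mm across, 20 mm high, about 35 g, lying flat on a soap dish. Origin at the centre of its underside.
- dish_tablet: Slatted wooden soap dish, 110 (x) by 85 (y) by 18 mm high, no rim, 160 g, loose, with the tablet near its middle. Origin at the centre of its underside, flat top 18 mm up.
- dish_soap: An identical soap dish that carries the soap bar.
- basin: Round grey plastic soaking basin, 90 mm high, 224 mm across the rim, 4 mm wall, empty, loose, 400 g. Origin at the centre of its underside.
- soap_bar: White rectangular bar of stain soap, 75 by 48 by 24 mm, on the other dish. Origin at the centre of its underside. Leave alone.
- dosing_cup: Small blue plastic cup, 62 mm across, 50 mm high; origin at its underside. Leave alone.
- stain_bottle: Upright green bottle, 60 mm across, 200 mm high; origin at its underside. Leave alone.
- starch_can: Upright metal can, 52 mm across, 170 mm high; origin at its underside. Leave alone.
- scoop: White powder scoop, box 60 by 45 by 30 mm with a handle out to 103 mm along its x; origin under the centre of the box. Leave alone.
- clothes_peg: Wooden clothes peg lying flat, 75 mm long, 12 mm high; origin at its underside. Leave alone.
- scrub_brush: Wooden scrubbing brush, bristles down, 120 by 45 mm, 43 mm high; origin at its underside. Leave alone.
Not all that is in view belongs to the job. Leave any yellow look-alike of the basin alone.

How it is judged (in metres and radians):
On the way, in this order (a step that is already met when the one before it is completed fails the run):
1. the tongs are gripped and lifted off the worktop, 30 mm or more (height (world z) of each of tongs, tongs_jaws above 0.03 m and contact force between the fingers and tongs above 1 N), for 0.2 s.
2. the tablet is clamped between the two jaws and lifted 25 mm or more off its dish (height (world z) of tablet above 0.043 m and contact force between tablet and dish_tablet below 0.05 N and contact force between each of tongs_left, tongs_right and tablet above 0.5 N), for 0.2 s.
At the end, for the whole second after the job is handed in: The gripper holds the tongs, both jaws press on the tablet (over 0.5 N each), the tablet's underside centre is at least 5 mm above the basin's rim and within 80 mm of the basin's middle seen from above, it is still (under 30 mm/s), and neither tablet nor tongs touch the basin (contact force between each of tongs_left, tongs_right and tablet above 0.5 N and contact force between the fingers and tongs above 1 N and z of tablet in the frame of basin above 0.095 m and horizontal distance between tablet and basin below 0.08 m and linear speed of tablet below 0.03 m/s and angle between basin's own z axis and vertical below 0.1 rad and contact force between each of tablet, tongs and basin below 0.05 N); the arm keeps its last pose, push and grip.
It fails at once if the gripper or arm touches the tablet (contact force between any of the fingers, the arm and tablet above 0.2 N).
It fails at once if a bystander, a dish or the basin is shifted more than 50 mm (distance of any of soap_bar, dosing_cup, stain_bottle, starch_can, scoop, clothes_peg, scrub_brush, dish_tablet, dish_soap, basin from where it was at the start of the episode above 0.05 m).
It fails at once if a standing container is knocked over (angle between any of dosing_cup, stain_bottle, starch_can's own z axis and vertical above 0.6 rad).
It also fails if it takes over 45 s, if anything falls off the work surface, if the arm or the gripper's body presses on something with over 40 N, if the wrist force passes 120 N, or if a joint passes its speed limit or range.

## Working session

There is one attempt and no reset: what is moved stays moved. The work goes in short steps, Python scripts to look and compute and a tool call to move; the robot and the scene stay as the last step left them, time stands still between calls to the robot, and variables do not carry over. Pictures are saved under pics/ and viewed, and the job is handed in when it is done.

Besides the shell and the picture viewer there is one more tool, called as name(argument=value, ...), one argument or row to a line, values as JSON. servo_tool: Moves the arm, as the interface text tells. Its arguments: {"type":"object","properties":{"deltas":{"type":"array"},"gripper":{"type":"number"}},"required":["deltas"]}

```bash
mkdir -p pics
cat > h.py <<'E'
import numpy as np, cv2
from station import sense, optics, r
def cap(n,fn=None):
    c=optics.capture(n)
    if fn: cv2.imwrite('pics/'+fn+'.png',c['frame'][:,:,::-1])
    return c
def ray(c,u,v):
    d=np.linalg.inv(np.array(c['camera_matrix']))@np.array([u,v,1.]); return np.array(c['eye']),np.array(c['rotation'])@d
def onz(c,u,v,z):
    e,d=ray(c,u,v); return e+d*(z-e[2])/d[2]
def proj(c,p):
    q=np.array(c['camera_matrix'])@(np.array(c['rotation']).T@(np.array(p)-np.array(c['eye']))); return q[:2]/q[2]
E
python3 - <<'E'
from h import *
import pickle
d={}
for n in('top','side'):
    c=cap(n,n+'0'); d[n]=c; print(n,c['eye'],c['rotation'],c['camera_matrix'])
pickle.dump(d,open('c0.pkl','wb'))
print(sense(),r.grasp_offset)
E
```

```text
top [ 0.21954079 -0.02801517  1.27288208] [[ 0.01074434 -0.97921401  0.20254501]
 [-0.99992682 -0.00939517  0.00762139]
 [-0.00556003 -0.20261208 -0.9792433 ]] [[525.55882414   0.         274.76578263]
 [  0.         525.55882414 204.98380477]
 [  0.           0.           1.        ]]
side [-0.15300512 -0.79112571  0.81279964] [[ 0.78695928 -0.37153984  0.49259846]
 [-0.61678712 -0.49492546  0.61206407]
 [ 0.01639333 -0.78549789 -0.61864717]] [[408.8429919    0.         279.59971928]
 [  0.         408.8429919  218.37301184]
 [  0.           0.           1.        ]]
{'time_s': 0.1, 'joints': array([ 8.60362076e+01,  2.20876911e+01,  3.86189944e-01, -2.46713264e-02,
       -6.84113645e+01, -1.48168657e+01]), 'joint_velocities': array([ 0.11371849, -0.07926239,  0.37147498,  0.14549574,  0.0088921 ,
        0.00663036]), 'effort': array([-3.34534880e-04, -3.91693568e+01,  1.87933713e+01,  4.23186734e+00,
        1.34504575e-02, -6.90298702e-05]), 'tcp_pos': array([0.20102614, 0.59120961, 0.22154691]), 'ee_rot': array([[ 9.46706882e-01, -3.22095938e-01, -5.35599191e-04],
       [-3.22096362e-01, -9.46704907e-01, -1.93745549e-03],
       [ 1.16992160e-04,  2.00671700e-03, -9.99997980e-01]]), 'wrist_force': array([-0.56090732,  0.84630222, -0.54573273]), 'moment': array([-0.04767457,  0.02439653, -0.00312964]), 'gripper_width': 0.9994335077597746} 0.0187
```

View pics/top0.png

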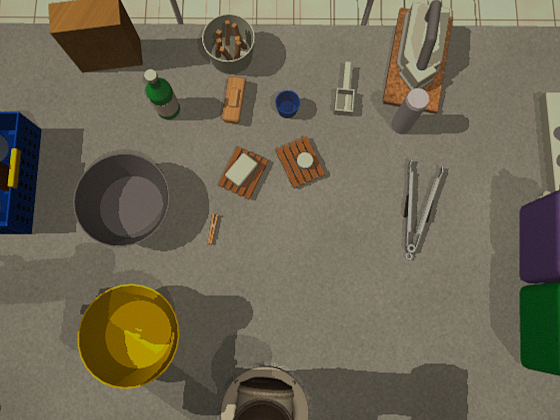

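View pics/side0.png

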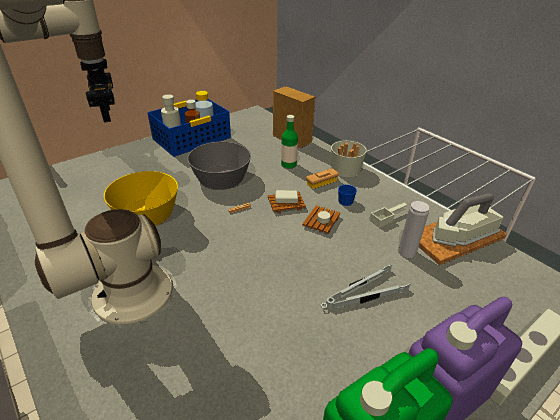

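Top view: the hub is at (409,256) and the jaws are at about (411,162) and (443,170). For the tablet, the candidates are (305,160), round, and (241,170), rectangular; the round one fits. For the basin, the candidates are grey (121,198) and yellow (128,335); the grey one fits. I'll enlarge the image to confirm.

Run:
```python
import cv2,numpy as np
im=cv2.imread('pics/top0.png'); 
a=cv2.resize(im[130:210,210:340],None,fx=5,fy=5,interpolation=cv2.INTER_CUBIC)
b=cv2.resize(im[145:270,385:465],None,fx=4.5,fy=4.5,interpolation=cv2.INTER_CUBIC)
cv2.imwrite('pics/cropA.png',a);cv2.imwrite('pics/cropB.png',b)
s=cv2.imread('pics/side0.png'); cv2.imwrite('pics/cropC.png',cv2.resize(s[255:320,310:420],None,fx=7,fy=7,interpolation=cv2.INTER_CUBIC))
```

```text
(no output)
```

View pics/cropA.png

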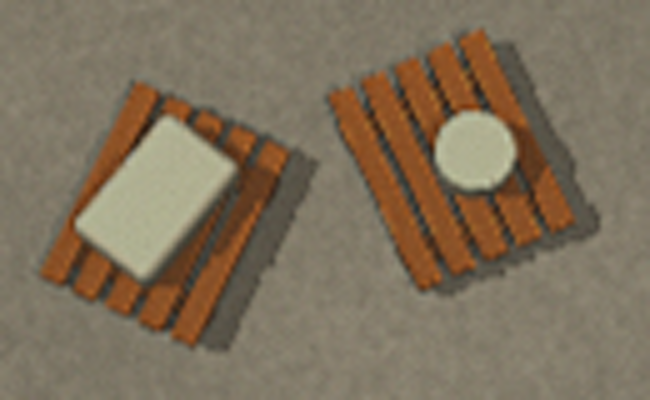

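View pics/cropB.png

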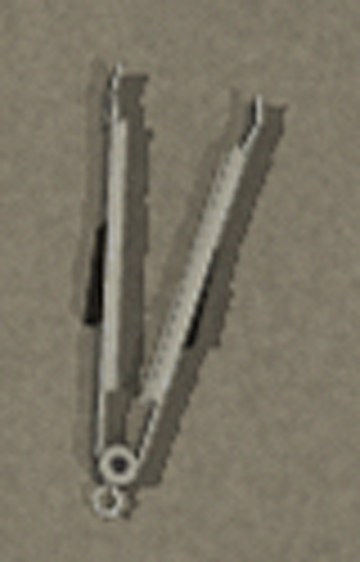

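View pics/cropC.png

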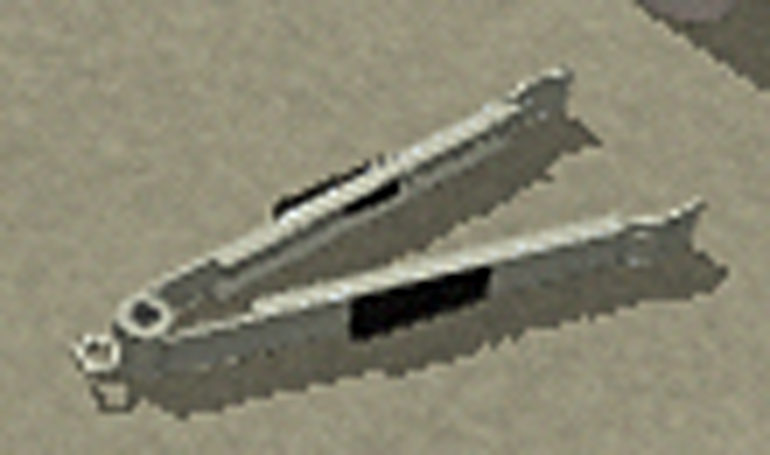

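Crop A shows the round puck at (305,160) on the right dish and the rectangular soap bar at (241,170). The tongs' hub is at (411,248) and the tips are at (411.4,159.7) and (442.6,166.6). Next I'll work out positions.

```bash
cat > meas.py <<'E'
from h import *
import pickle
d=pickle.load(open('c0.pkl','rb')); t=d['top']; s=d['side']
P=lambda u,v,z:onz(t,u,v,z)
h=P(411.2,248.1,.024); a=P(411.4,159.7,.024); b=P(442.6,166.6,.024); k=P(409,256,.015)
m=(a+b)/2; print('hub',h,'tips',a,b,'dist',np.linalg.norm(m-h),'gap',np.linalg.norm(a-b),'ring',k)
x=(m-h)[:2]; x/=np.linalg.norm(x); print('yaw',np.degrees(np.arctan2(x[1],x[0])), 'grip',h[:2]+.105*x)
hs=cv2.cvtColor(t['frame'],cv2.COLOR_RGB2HSV); 
# tablet
f=t['frame'].astype(int); m0=((f.min(2)>140)).astype(np.uint8); m0[:, :280]=0; m0[:,330:]=0; m0[:135]=0;m0[190:]=0
M=cv2.moments(m0,True); u,v=M['m10']/M['m00'],M['m01']/M['m00']; T=P(u,v,.038); print('tab',u,v,M['m00'],T)
# wood
w=((hs[...,0]<14)&(hs[...,1]>120)).astype(np.uint8)
for n,(u0,u1,v0,v1) in dict(dish=(270,330,130,192),).items():
    q=np.zeros_like(w); q[v0:v1,u0:u1]=w[v0:v1,u0:u1]; rc=cv2.minAreaRect(cv2.findNonZero(q)); bx=cv2.boxPoints(rc)
    C=np.array([P(*p,.018) for p in bx]); print(n,C.mean(0),C[:,:2].tolist())
# side check tablet
print('tabside',proj(s,T),'hubside',proj(s,h),'tips',proj(s,a),proj(s,b))
g=onz
# basin rim candidates
for p in [(74,198),(168,198),(121,153),(121,244)]: print(p,P(*p,.09))
E
python3 meas.py
python3 - <<'E'
import cv2
im=cv2.imread('pics/top0.png'); cv2.imwrite('pics/cropD.png',cv2.resize(im[140:260,65:185],None,fx=5,fy=5,interpolation=cv2.INTER_CUBIC))
E
```

```text
hub [ 0.37607322 -0.34449532  0.024     ] tips [ 0.59516636 -0.35413634  0.024     ] [ 0.57821145 -0.4300132   0.024     ] dist 0.21592306084913954 gap 0.07774809903285197 ring [ 0.35815951 -0.34072714  0.015     ]
yaw -12.729808097240964 grip [ 0.47849233 -0.36763246]
tab 304.3333333333333 159.5595238095238 168.0 [ 0.58894016 -0.08939924  0.038     ]
dish [ 0.59045497 -0.07878841  0.018     ] [[0.6213470325253385, -0.01653556438064708], [0.6610161569893528, -0.0938771235042615], [0.5589644594996216, -0.14055743205755009], [0.5204922157644509, -0.06418350043267976]]
tabside [323.99147956 213.76549064] hubside [330.78866694 299.17443628] tips [391.02012751 263.96683438] [409.5233314  283.07176425]
(74, 198) [0.47622876 0.44507927 0.09      ]
(168, 198) [0.47829749 0.22771474 0.09      ]
(121, 153) [0.58550351 0.3439363  0.09      ]
(121, 244) [0.37052883 0.32885245 0.09      ]
```

View pics/cropD.png

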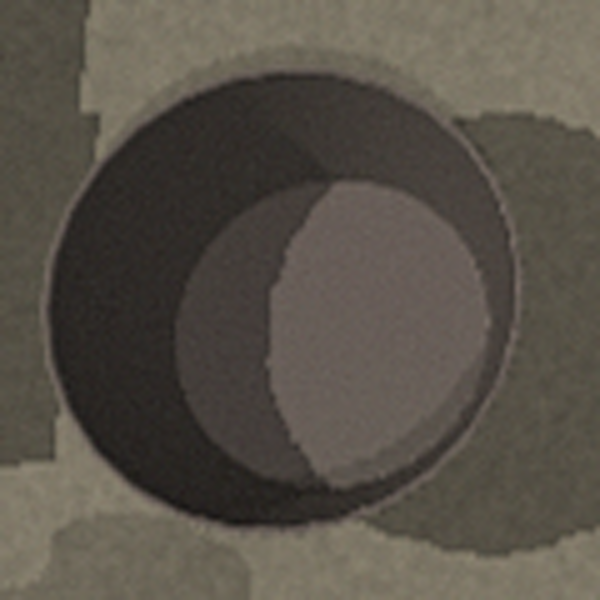

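Sizes agree: hub to tips is 216 mm, and the rim diameter is about 0.217 m in both axes. The basin centre is at about (0.477,0.335). I'll swing the arm over in an arc at the current height.

servo_tool(
  deltas=[
    {"slide":[1,0.36,0]},
    {"slide":[1,0.36,0]},
    {"slide":[1,0.36,0]},
    {"slide":[1,0.36,0]},
    {"slide":[1,0.36,0]},
    {"slide":[1,0.36,0]},
    {"slide":[1,0.36,0]},
    {"slide":[1,0.36,0]},
    {"slide":[1,0.36,0]},
    {"slide":[1,0.36,0]},
  ],
  gripper=0,
)

```text
invalid input
```

```bash
cat > st.py <<'E'
import sys
from h import *
s=sense(); print(s['time_s'],'tcp',s['tcp_pos'].round(4),'yawx',np.degrees(np.arctan2(s['ee_rot'][1,0],s['ee_rot'][0,0])).round(2),'zax',s['ee_rot'][:,2].round(4),'j',s['joints'].round(1),'F',s['wrist_force'].round(2),'w',round(float(s['gripper_width'])*87,2))
if len(sys.argv)>3:
    d=np.array([float(a) for a in sys.argv[1:4]])-s['tcp_pos']; print('slide units',(s['ee_rot'].T@d/0.025).round(2))
if len(sys.argv)>4:
    y=float(sys.argv[4])-np.degrees(np.arctan2(s['ee_rot'][1,0],s['ee_rot'][0,0])); y=(y+180)%360-180; print('spin units (tool z down => -)',-y/8)
E
python3 st.py 0.5 0 0.2 -12.7
```

```text
0.1 tcp [0.201  0.5912 0.2215] yawx -18.79 zax [-5.0e-04 -1.9e-03 -1.0e+00] j [ 86.   22.1   0.4  -0.  -68.4 -14.8] F [-0.56  0.85 -0.55] w 86.95
slide units [18.94 18.53  0.9 ]
spin units (tool z down => -) -0.7612189444019108
```

servo_tool(
  deltas=[
    {"slide":[1,0.36,0],"spin":0},
    {"slide":[1,0.36,0],"spin":0},
    {"slide":[1,0.36,0],"spin":0},
    {"slide":[1,0.36,0],"spin":0},
    {"slide":[1,0.36,0],"spin":0},
    {"slide":[1,0.36,0],"spin":0},
    {"slide":[1,0.36,0],"spin":0},
    {"slide":[1,0.36,0],"spin":0},
    {"slide":[1,0.36,0],"spin":0},
    {"slide":[1,0.36,0],"spin":0},
  ],
  gripper=0,
)

```text
time_s: 1.1
tcp_pos: [0.412, 0.419, 0.2156]
ee_rot: [[0.949, -0.316, -0.006], [-0.317, -0.949, -0.012], [-0.002, 0.013, -1.0]]
wrist_force: [-1.1, 0.1, -0.0]
gripper_width: 0.997
```

```bash
python3 st.py 0.5 0 0.2 -12.7
```

```text
1.1 tcp [0.412  0.419  0.2156] yawx -18.45 zax [-0.0065 -0.012  -0.9999] j [ 61.3  19.1  -5.    0.  -66.7  10.3] F [-1.11  0.1  -0.02] w 86.72
slide units [ 8.64 14.78  0.8 ]
spin units (tool z down => -) -0.7190311802191331
```

servo_tool(
  deltas=[
    {"slide":[0.42,0.97,0],"spin":0},
    {"slide":[0.42,0.97,0],"spin":0},
    {"slide":[0.42,0.97,0],"spin":0},
    {"slide":[0.42,0.97,0],"spin":0},
    {"slide":[0.42,0.97,0],"spin":0},
    {"slide":[0.42,0.97,0],"spin":0},
    {"slide":[0.42,0.97,0],"spin":0},
    {"slide":[0.42,0.97,0],"spin":0},
    {"slide":[0.42,0.97,0],"spin":0},
    {"slide":[0.42,0.97,0],"spin":0},
  ],
)

```text
time_s: 2.1
tcp_pos: [0.434, 0.1434, 0.2141]
ee_rot: [[0.948, -0.319, -0.014], [-0.319, -0.948, -0.019], [-0.007, 0.023, -1.0]]
wrist_force: [0.8, -0.5, 0.3]
gripper_width: 1.0
```

servo_tool(
  deltas=[
    {"slide":[0.42,0.97,0],"spin":0},
    {"slide":[0.42,0.97,0],"spin":0},
    {"slide":[0.42,0.97,0],"spin":0},
    {"slide":[0.42,0.97,0],"spin":0},
    {"slide":[0.42,0.97,0],"spin":0},
    {"slide":[0.42,0.97,0],"spin":0},
    {"slide":[0.42,0.97,0],"spin":0},
    {"slide":[0.42,0.97,0],"spin":0},
    {"slide":[0.42,0.97,0],"spin":0},
    {"slide":[0.42,0.97,0],"spin":0},
  ],
)

```text
time_s: 3.1
tcp_pos: [0.4524, -0.1315, 0.2163]
ee_rot: [[0.948, -0.318, -0.021], [-0.319, -0.948, -0.019], [-0.014, 0.025, -1.0]]
wrist_force: [1.2, 0.3, 0.1]
gripper_width: 1.002
```

```bash
python3 st.py 0.4785 -0.3675 0.15 -12.7
```

```text
3.1 tcp [ 0.4524 -0.1315  0.2163] yawx -18.57 zax [-0.0207 -0.0192 -0.9996] j [  4.3   7.7 -20.7   1.1 -62.9  66.6] F [1.22 0.26 0.13] w 87.16
slide units [4.03 8.55 2.81]
spin units (tool z down => -) -0.7343713014990669
```

servo_tool(
  deltas=[
    {"slide":[0.45,0.95,0.25],"spin":-0.1},
    {"slide":[0.45,0.95,0.25],"spin":-0.1},
    {"slide":[0.45,0.95,0.25],"spin":-0.1},
    {"slide":[0.45,0.95,0.25],"spin":-0.1},
    {"slide":[0.45,0.95,0.25],"spin":-0.1},
    {"slide":[0.45,0.95,0.25],"spin":-0.1},
    {"slide":[0.45,0.95,0.25],"spin":-0.1},
    {"slide":[0.45,0.95,0.25],"spin":-0.1},
    {"slide":[0.1,0.3,0.25],"spin":0},
    {"slide":[0,0,0],"spin":0},
  ],
)

```text
time_s: 4.1
tcp_pos: [0.4845, -0.3583, 0.1562]
ee_rot: [[0.977, -0.211, -0.028], [-0.212, -0.977, -0.015], [-0.025, 0.02, -0.999]]
wrist_force: [0.4, 0.7, 0.7]
gripper_width: 0.998
```

```bash
python3 st.py 0.4785 -0.3675 0.05 -12.7
python3 - <<'E'
from h import *
c=cap('top','top1');cap('side','side1')
s=sense()
E
```

```text
4.1 tcp [ 0.4845 -0.3583  0.1562] yawx -12.22 zax [-0.0284 -0.0145 -0.9995] j [-20.4  23.3  -8.2   1.6 -59.7  97.4] F [0.38 0.67 0.68] w 86.86
slide units [-0.05  0.33  4.26]
spin units (tool z down => -) 0.05947072238061679
```

View pics/side1.png

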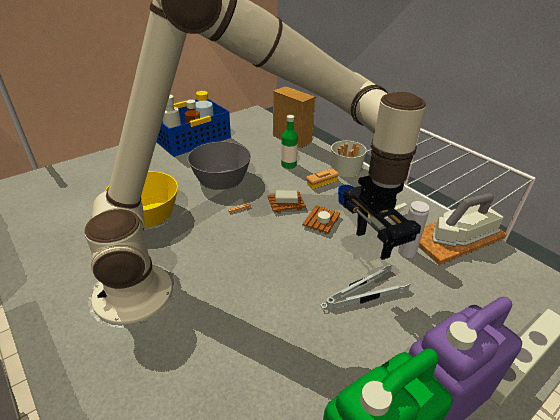

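The gripper is above the tongs. Before going down I'll check clearance to the can.

Run:
```python
from h import *
import pickle
d=pickle.load(open('c0.pkl','rb')); t=d['top'];s=d['side']
p=onz(t,417.5,98,.17);print('can',p,'side',proj(s,p),proj(s,[p[0],p[1],0]))
p=onz(t,151,76,.2);print('bottle',p,proj(s,p),proj(s,[p[0],p[1],0]))
```

```text
can [ 0.69472486 -0.33561219  0.17      ] side [419.97257372 205.10953813] [406.71206084 251.79750901]
bottle [0.72850861 0.25563787 0.2       ] [290.29560825 115.95750066] [288.60722418 164.69819877]
```

The can is 0.2 m ahead of the grip point, so it is clear. I'll go down now.

```bash
python3 st.py 0.4785 -0.3675 0.02 -12.7
```

```text
4.2 tcp [ 0.485  -0.3575  0.1575] yawx -12.13 zax [-0.0267 -0.0155 -0.9995] j [-20.3  23.2  -8.2   1.6 -59.7  97.4] F [ 0.1  -0.28 -0.54] w 87.2
slide units [-0.05  0.33  5.51]
spin units (tool z down => -) 0.07160102360368725
```

servo_tool(
  deltas=[
    {"slide":[0,0.06,0.9],"spin":0.06},
    {"slide":[0,0.06,0.9],"spin":0},
    {"slide":[0,0.06,0.9],"spin":0},
    {"slide":[0,0.06,0.9],"spin":0},
    {"slide":[0,0.06,0.9],"spin":0},
    {"slide":[0,0.04,0.8],"spin":0},
    {"slide":[0,0,0],"spin":0},
  ],
)

```text
time_s: 4.9
tcp_pos: [0.4836, -0.3616, 0.0285]
ee_rot: [[0.978, -0.209, -0.016], [-0.209, -0.978, -0.02], [-0.011, 0.023, -1.0]]
wrist_force: [-0.6, 0.8, -0.1]
gripper_width: 1.001
```

```bash
python3 st.py 0.4785 -0.3675 0.004 -12.7;  python3 - <<'E'
from h import *
c=cap('top','top2')
im=c['frame'][120:280,360:500,::-1]; cv2.imwrite('pics/top2c.png',cv2.resize(im,None,fx=3.7,fy=3.7,interpolation=cv2.INTER_CUBIC))
c=cap('side','side2'); cv2.imwrite('pics/side2c.png',cv2.resize(c['frame'][180:330,300:480,::-1],None,fx=4,fy=4,interpolation=cv2.INTER_CUBIC))
E
```

```text
4.9 tcp [ 0.4836 -0.3616  0.0285] yawx -12.08 zax [-0.0159 -0.0197 -0.9997] j [-20.7  31.4 -16.2   2.  -42.8  97.2] F [-0.64  0.78 -0.08] w 87.06
slide units [-0.14  0.25  0.99]
spin units (tool z down => -) 0.0775519906875779
```

View pics/side2c.png

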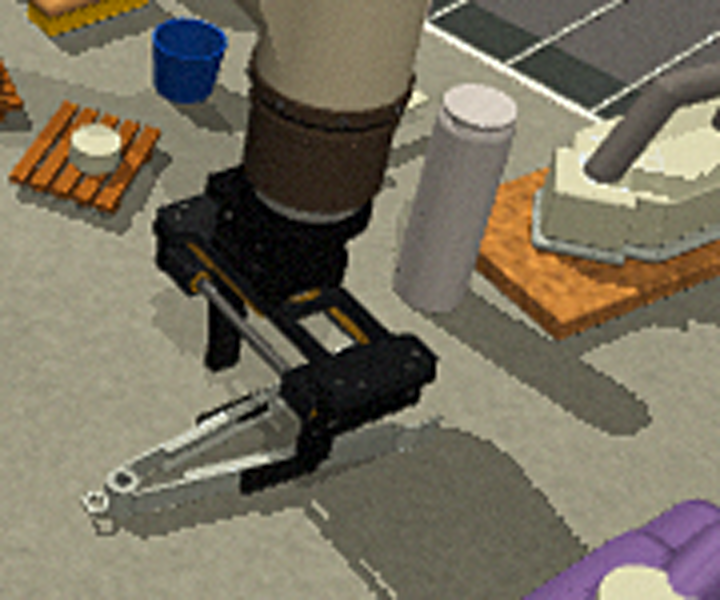

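View pics/top2c.png

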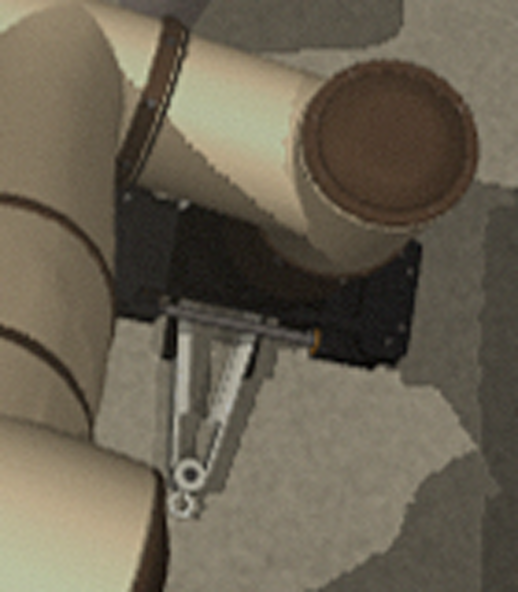

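The side view shows the fingers straddling the tongs, slightly off to +y. I'll finish the descent with a y correction, then close to about 52 mm (103 counts).

servo_tool(
  deltas=[
    {"slide":[-0.07,0.12,0.35],"spin":0.08},
    {"slide":[-0.07,0.12,0.35],"spin":0},
    {"slide":[0,0,0.22],"spin":0},
    {"slide":[0,0,0],"spin":0},
  ],
)

```text
time_s: 5.4
tcp_pos: [0.4833, -0.3692, 0.0114]
ee_rot: [[0.976, -0.219, -0.003], [-0.219, -0.975, -0.026], [0.003, 0.026, -1.0]]
wrist_force: [-0.0, 0.4, 0.3]
gripper_width: 1.002
```

```bash
python3 st.py 0.4785 -0.3675 0.004 -12.7
```

```text
5.4 tcp [ 0.4833 -0.3692  0.0114] yawx -12.63 zax [-0.0032 -0.0259 -0.9997] j [-21.4  32.7 -17.    2.3 -39.9  97. ] F [-0.02  0.36  0.35] w 87.2
slide units [-0.2  -0.03  0.29]
spin units (tool z down => -) 0.008630656673734194
```

servo_tool(
  deltas=[
    {"slide":[-0.15,0,0.25],"spin":0},
    {"slide":[-0.1,0,0.15],"spin":0},
    {"slide":[0,0,0],"spin":0},
  ],
)

```text
time_s: 5.7
tcp_pos: [0.4777, -0.3684, 0.0017]
ee_rot: [[0.976, -0.219, -0.001], [-0.219, -0.975, -0.027], [0.005, 0.026, -1.0]]
wrist_force: [0.6, 1.3, 4.6]
gripper_width: 0.999
```

```bash
python3 st.py 0.4785 -0.3675 0.004 -12.7
```

```text
5.7 tcp [ 0.4777 -0.3684  0.0017] yawx -12.63 zax [-6.000e-04 -2.700e-02 -9.996e-01] j [-21.5  33.1 -18.3   2.4 -38.1  97. ] F [0.61 1.27 4.58] w 86.91
slide units [ 0.02 -0.04 -0.09]
spin units (tool z down => -) 0.008554572929561743
```

One finger just touches the table (4.6 N). I'll raise about 2 mm while closing.

servo_tool(
  deltas=[
    {"slide":[0,0,-0.1],"spin":0},
    {"slide":[0,0,0],"spin":0},
    {"slide":[0,0,0],"spin":0},
    {"slide":[0,0,0],"spin":0},
    {"slide":[0,0,0],"spin":0},
    {"slide":[0,0,0],"spin":0},
  ],
  gripper=103,
)

```text
time_s: 6.3
tcp_pos: [0.4776, -0.3686, 0.0041]
ee_rot: [[0.976, -0.219, -0.0], [-0.219, -0.975, -0.027], [0.006, 0.027, -1.0]]
wrist_force: [-0.3, -0.8, 0.3]
gripper_width: 0.618
```

```bash
python3 st.py 0.4785 -0.3675 0.004 -12.7;  python3 - <<'E'
from h import *
c=cap('side','side3'); cv2.imwrite('pics/side3c.png',cv2.resize(c['frame'][180:330,300:480,::-1],None,fx=4,fy=4,interpolation=cv2.INTER_CUBIC))
E
```

```text
6.3 tcp [ 0.4776 -0.3686  0.0041] yawx -12.65 zax [-4.000e-04 -2.730e-02 -9.996e-01] j [-21.5  32.9 -18.3   2.4 -38.3  97. ] F [-0.33 -0.76  0.29] w 53.73
slide units [ 0.03 -0.05  0.  ]
spin units (tool z down => -) 0.006295610172458055
```

View pics/side3c.png

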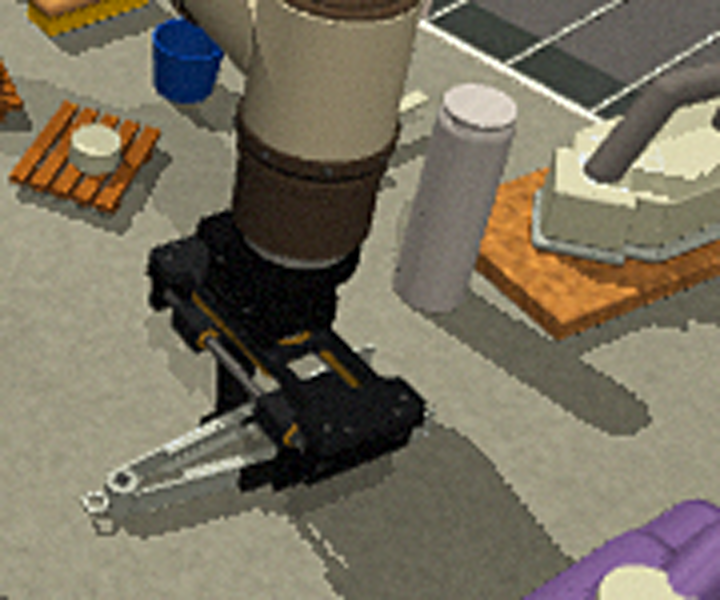

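Gripped at 53.7 mm, still open enough to carry. Lifting.

servo_tool(
  deltas=[
    {"slide":[0,0,-0.3],"spin":0},
    {"slide":[0,0,-0.6],"spin":0},
    {"slide":[0,0,-0.8],"spin":0},
    {"slide":[0,0,-0.8],"spin":0},
    {"slide":[0,0,-0.8],"spin":0},
    {"slide":[0,0,-0.8],"spin":0},
    {"slide":[0,0,-0.6],"spin":0},
    {"slide":[0,0,0],"spin":0},
    {"slide":[0,0,0],"spin":0},
  ],
)

```text
time_s: 7.25
tcp_pos: [0.4743, -0.3633, 0.1257]
ee_rot: [[0.976, -0.22, -0.008], [-0.22, -0.975, -0.022], [-0.003, 0.024, -1.0]]
wrist_force: [0.1, 0.4, -1.5]
gripper_width: 0.599
```

```bash
python3 st.py 0.4785 -0.3675 0.15 -12.7;  python3 - <<'E'
from h import *
c=cap('side','side4'); cv2.imwrite('pics/side4c.png',cv2.resize(c['frame'][130:300,280:480,::-1],None,fx=3.5,fy=3.5,interpolation=cv2.INTER_CUBIC))
E
```

```text
7.25 tcp [ 0.4743 -0.3633  0.1257] yawx -12.69 zax [-0.0076 -0.0225 -0.9997] j [-21.2  24.  -12.1   1.7 -53.9  97.5] F [ 0.14  0.41 -1.54] w 52.08
slide units [ 0.2   0.15 -0.97]
spin units (tool z down => -) 0.000783342877443971
```

View pics/side4c.png

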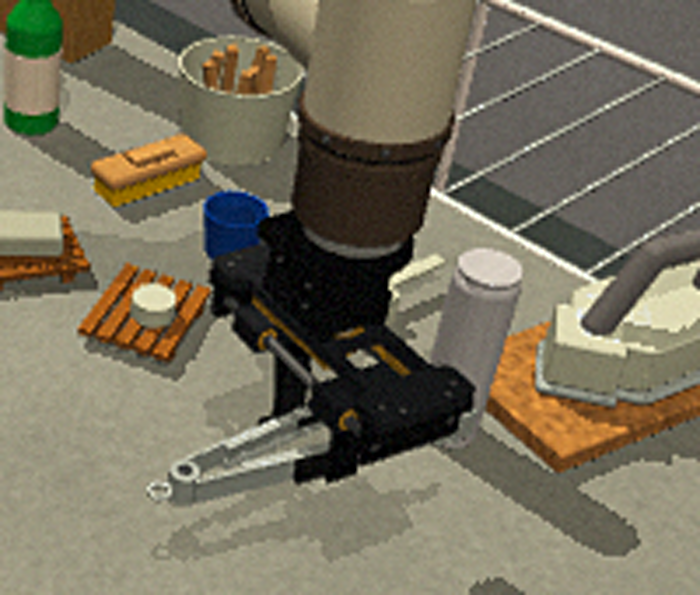

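Lifted, 52 mm, tongs level. Moving over to the tablet at the same yaw: TCP target (0.492,-0.068).

servo_tool(
  deltas=[
    {"slide":[-0.1,-0.5,0],"spin":0},
    {"slide":[-0.15,-0.9,0],"spin":0},
    {"slide":[-0.15,-0.9,0],"spin":0},
    {"slide":[-0.15,-0.9,0],"spin":0},
    {"slide":[-0.15,-0.9,0],"spin":0},
    {"slide":[-0.15,-0.9,0],"spin":0},
    {"slide":[-0.15,-0.9,0],"spin":0},
    {"slide":[-0.15,-0.9,0],"spin":0},
    {"slide":[-0.15,-0.9,0],"spin":0},
    {"slide":[-0.15,-0.9,0],"spin":0},
  ],
)

```text
time_s: 8.3
tcp_pos: [0.4781, -0.133, 0.1098]
ee_rot: [[0.974, -0.224, -0.03], [-0.224, -0.974, -0.017], [-0.025, 0.023, -0.999]]
wrist_force: [0.9, 0.3, -1.3]
gripper_width: 0.599
```

servo_tool(
  deltas=[
    {"slide":[-0.15,-0.9,0],"spin":0},
    {"slide":[-0.15,-0.9,0],"spin":0},
    {"slide":[-0.1,-0.5,0],"spin":0},
    {"slide":[0,0,0],"spin":0},
    {"slide":[0,0,0],"spin":0},
  ],
)

```text
time_s: 8.8
tcp_pos: [0.477, -0.0684, 0.105]
ee_rot: [[0.975, -0.219, -0.039], [-0.219, -0.975, -0.018], [-0.034, 0.026, -0.999]]
wrist_force: [0.8, -0.4, -0.6]
gripper_width: 0.6
```

```bash
python3 st.py 0.492 -0.0676 0.08 -12.7;  python3 - <<'E'
from h import *
import pickle
d={}
d['side']=c=cap('side','side5'); cv2.imwrite('pics/side5c.png',cv2.resize(c['frame'][130:270,230:400,::-1],None,fx=4,fy=4,interpolation=cv2.INTER_CUBIC))
d['top']=c=cap('top','top5'); cv2.imwrite('pics/top5c.png',cv2.resize(c['frame'][110:260,220:380,::-1],None,fx=4,fy=4,interpolation=cv2.INTER_CUBIC))
pickle.dump(d,open('c5.pkl','wb'))
E
```

```text
8.8 tcp [ 0.477  -0.0684  0.105 ] yawx -12.68 zax [-0.0387 -0.0177 -0.9991] j [ 11.6  16.5 -27.3   0.7 -48.5  65.3] F [ 0.81 -0.45 -0.59] w 52.18
slide units [ 0.61 -0.19  0.98]
spin units (tool z down => -) 0.002682029491953841
```

View pics/side5c.png

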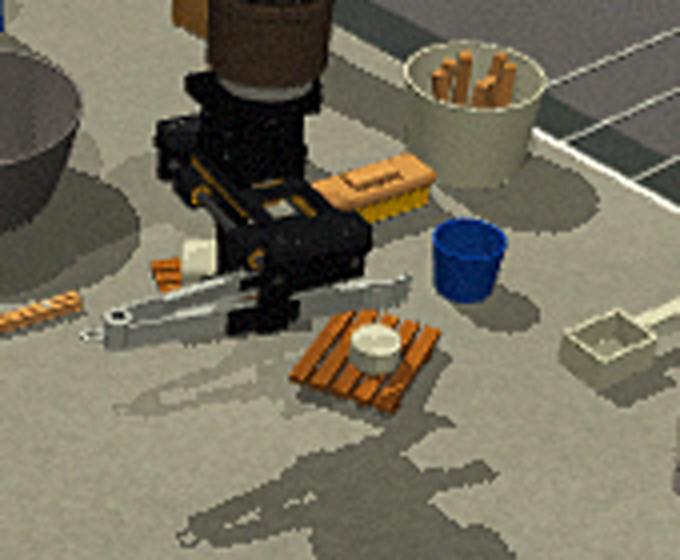

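View pics/top5c.png

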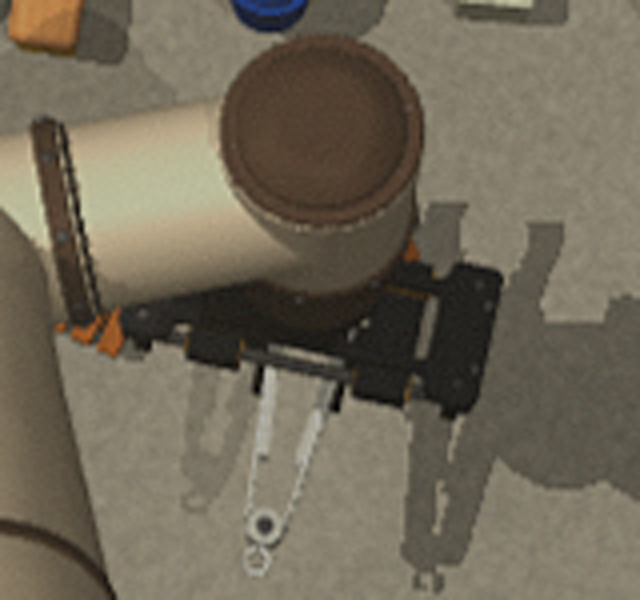

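```bash
cat > tg.py <<'E'
from h import *
import pickle,sys
# tongs point (x,y,z in tongs frame) -> world
PIT=0.006; OFFX=0.1045; DZ=0.004
def tw(p,s=None,offy=0.0):
    s=s or sense(); R=s['ee_rot']; x=p[0]-OFFX
    q=np.array([x,-p[1]+offy, -p[2]+DZ+PIT*x]); return s['tcp_pos']+R@q
if __name__=='__main__':
    s=sense()
    print('hub top',tw([0,0,.024]),'jaws',tw([.204,0,.012]),'jaw under tip',tw([.221,0,0]))
E
python3 - <<'E'
from tg import *
d=pickle.load(open('c5.pkl','rb'))
print('hub top-> top px',proj(d['top'],tw([0,0,.024])),'meas 286,241.2')
print('hub side',proj(d['side'],tw([0,0,.024])),'meas',230+118/4,130+316/4)
for y in(-.028,-.031,.028): print(proj(d['side'],tw([.221,y,.024])),'tip meas 332,199.5')
d=pickle.load(open('c0.pkl','rb'));s=d['side'];f=s['frame'].astype(int)
m=(f.min(2)>120).astype(np.uint8);q=0*m;q[200:230,312:336]=m[200:230,312:336]
print(cv2.boundingRect(cv2.findNonZero(q)))
T=[0.589,-0.0895]
a=np.linspace(0,6.28,60)
pts=np.array([proj(s,[T[0]+.02*np.cos(t),T[1]+.02*np.sin(t),z]) for t in a for z in(.018,.038)]);print(pts.min(0),pts.max(0))
E
python3 tg.py
```

```text
hub top-> top px [286.4407231  240.85328177] meas 286,241.2
hub side [259.98157374 208.08867849] meas 259.5 209.0
[332.94513836 197.10922306] tip meas 332,199.5
[333.48018745 197.62751282] tip meas 332,199.5
[323.29970402 187.76591255] tip meas 332,199.5
(312, 200, 24, 19)
[317.13731512 209.90914989] [330.46553097 222.79630991]
hub top [ 0.37608188 -0.04555457  0.12927515] jaws [ 0.57443786 -0.09076747  0.10923583] jaw under tip [ 0.59054648 -0.09472857  0.09657565]
```

The tongs model matches the images within 1 px at the hub and about 2 px at the tip, where the nose is slightly low. The tablet position agrees with the side view within 1 px. Next: align and partly descend.

servo_tool(
  deltas=[
    {"slide":[0.3,-0.1,0.3],"spin":0},
    {"slide":[0.3,-0.1,0.4],"spin":0},
    {"slide":[0.1,0,0.4],"spin":0},
    {"slide":[0,0,0.4],"spin":0},
    {"slide":[0,0,0],"spin":0},
    {"slide":[0,0,0],"spin":0},
  ],
)

```text
time_s: 9.5
tcp_pos: [0.4948, -0.0711, 0.062]
ee_rot: [[0.974, -0.224, -0.041], [-0.225, -0.974, -0.018], [-0.036, 0.027, -0.999]]
wrist_force: [-0.6, -0.5, -0.8]
gripper_width: 0.6
```

```bash
cat > look.py <<'E'
import sys
from tg import *
n=sys.argv[1]
c=cap('side','side'+n); cv2.imwrite('pics/side%sc.png'%n,cv2.resize(c['frame'][150:260,240:370,::-1],None,fx=5,fy=5,interpolation=cv2.INTER_CUBIC))
for y in(-.03,.03): print('tip pred crop',(proj(c,tw([.221,y,.024]))-[240,150])*5)
print('jaw bottom tip R',(proj(c,tw([.221,-.03,0]))-[240,150])*5)
print('hub pred crop',(proj(c,tw([0,0,.024]))-[240,150])*5)
E
python3 st.py 0.492 -0.0676 0.04 -12.7; python3 tg.py; python3 look.py 6
```

```text
9.5 tcp [ 0.4948 -0.0711  0.062 ] yawx -13.01 zax [-0.0413 -0.018  -0.999 ] j [ 10.8  21.6 -27.5   0.8 -43.4  65.6] F [-0.61 -0.48 -0.85] w 52.2
slide units [-0.11 -0.14  0.88]
spin units (tool z down => -) -0.039064250605591155
hub top [ 0.39389368 -0.04722774  0.08634984] jaws [ 0.59197964 -0.09336902  0.06576327] jaw under tip [ 0.60803302 -0.09741201  0.05305887]
tip pred crop [483.04841822 288.32307564]
tip pred crop [432.56135492 237.85125609]
jaw bottom tip R [478.33595315 320.73621167]
hub pred crop [127.37366592 340.60094312]
```

View pics/side6c.png

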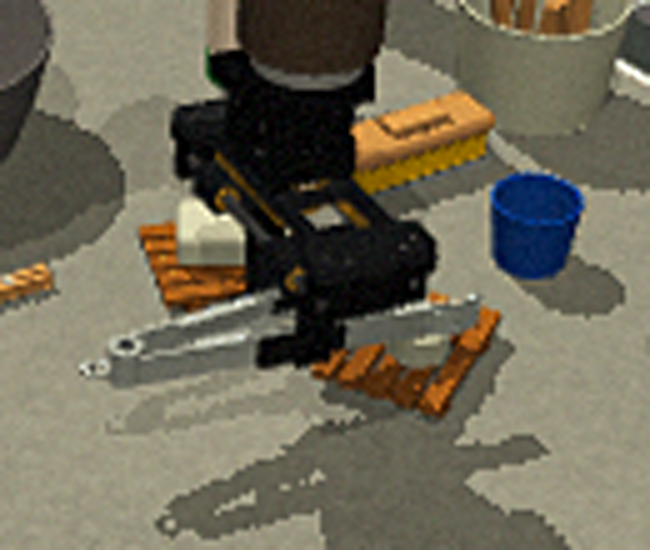

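The tip sits about 2 mm lower than the model once camera bias is allowed for, with clearance above the tablet. The correction is about (-0.12,-0.12) units; I'll descend in small rows.

servo_tool(
  deltas=[
    {"slide":[-0.1,-0.1,0],"spin":-0.04},
    {"slide":[0,-0.03,0.15],"spin":0},
    {"slide":[0,0,0.25],"spin":0},
    {"slide":[0,0,0.2],"spin":0},
    {"slide":[0,0,0],"spin":0},
  ],
)

```text
time_s: 10.05
tcp_pos: [0.4925, -0.0669, 0.0471]
ee_rot: [[0.975, -0.218, -0.039], [-0.219, -0.976, -0.017], [-0.034, 0.025, -0.999]]
wrist_force: [-0.8, 0.8, -0.7]
gripper_width: 0.597
```

```bash
python3 st.py 0.492 -0.0676 0.04 -12.7; python3 tg.py; python3 look.py 7
```

```text
10.05 tcp [ 0.4925 -0.0669  0.0471] yawx -12.63 zax [-0.0387 -0.0174 -0.9991] j [ 11.4  22.7 -28.8   0.8 -40.9  65.4] F [-0.85  0.76 -0.69] w 51.98
slide units [-0.    0.02  0.28]
spin units (tool z down => -) 0.008503016913376626
hub top [ 0.39134268 -0.04373306  0.07123252] jaws [ 0.58977761 -0.08854922  0.05108396] jaw under tip [ 0.60588787 -0.09247492  0.03841482]
tip pred crop [473.24450301 304.30891795]
tip pred crop [422.97690644 253.77344969]
jaw bottom tip R [468.76248409 336.20614736]
hub pred crop [121.09049302 359.30731556]
```

View pics/side7c.png

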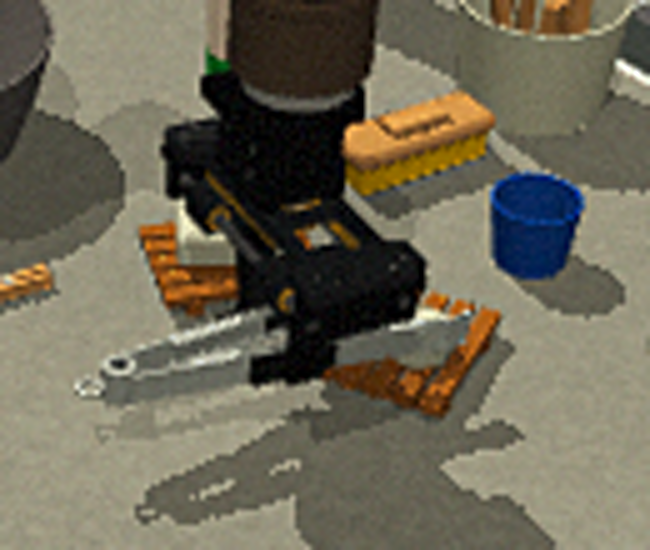

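Jaws centred within about 1 mm of the tablet. Last 15 mm down.

servo_tool(
  deltas=[
    {"slide":[0,0.04,0.2],"spin":0},
    {"slide":[0,0,0.25],"spin":0},
    {"slide":[0,0,0.15],"spin":0},
    {"slide":[0,0,0],"spin":0},
  ],
)

```text
time_s: 10.5
tcp_pos: [0.492, -0.0683, 0.0311]
ee_rot: [[0.975, -0.218, -0.038], [-0.219, -0.976, -0.017], [-0.033, 0.025, -0.999]]
wrist_force: [0.1, 0.0, -1.0]
gripper_width: 0.601
```

```bash
python3 st.py 0.492 -0.0676 0.034 -12.7; python3 tg.py; python3 look.py 8
```

```text
10.5 tcp [ 0.492  -0.0683  0.0311] yawx -12.63 zax [-0.0379 -0.0173 -0.9991] j [ 11.2  24.1 -29.7   0.9 -38.5  65.5] F [ 0.09  0.02 -0.98] w 52.28
slide units [-0.01 -0.02 -0.12]
spin units (tool z down => -) 0.008384138931511131
hub top [ 0.39090715 -0.04512258  0.05520895] jaws [ 0.58935782 -0.0899428   0.03522503] jaw under tip [ 0.60547858 -0.09386845  0.02256926]
tip pred crop [471.64045371 326.36284101]
tip pred crop [421.77177978 275.41479021]
jaw bottom tip R [467.22584168 357.78301334]
hub pred crop [121.97783866 382.26578936]
```

View pics/side8c.png

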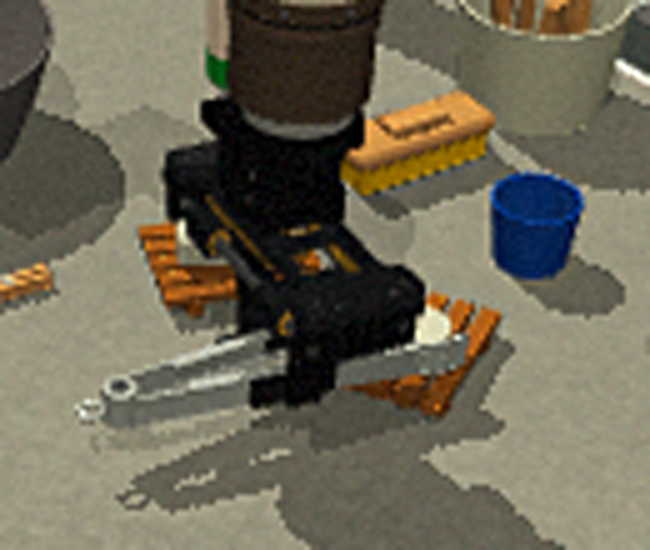

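The tablet shows just behind the right jaw, between the jaws, and there is no contact force. Closing.

servo_tool(
  deltas=[
    {"slide":[0,0,0],"spin":0},
    {"slide":[0,0,0],"spin":0},
    {"slide":[0,0,0],"spin":0},
    {"slide":[0,0,0],"spin":0},
    {"slide":[0,0,0],"spin":0},
    {"slide":[0,0,0],"spin":0},
  ],
  gripper=255,
)

```text
time_s: 11.15
tcp_pos: [0.4926, -0.0683, 0.0318]
ee_rot: [[0.975, -0.218, -0.037], [-0.218, -0.976, -0.017], [-0.032, 0.025, -0.999]]
wrist_force: [0.8, -0.2, -1.9]
gripper_width: 0.462
```

```bash
python3 st.py 0.492 -0.0676 0.034 -12.7
```

```text
11.15 tcp [ 0.4926 -0.0683  0.0318] yawx -12.62 zax [-0.0366 -0.0172 -0.9992] j [ 11.2  24.  -29.7   0.9 -38.6  65.5] F [ 0.81 -0.17 -1.87] w 40.17
slide units [-0.03 -0.02 -0.09]
spin units (tool z down => -) 0.009771451518652441
```

Stopped at 40.2 mm, against the expected 41 mm or so, which means it is clamped on the tablet. Lifting smoothly.

servo_tool(
  deltas=[
    {"slide":[0,0,-0.15],"spin":0},
    {"slide":[0,0,-0.3],"spin":0},
    {"slide":[0,0,-0.5],"spin":0},
    {"slide":[0,0,-0.6],"spin":0},
    {"slide":[0,0,-0.6],"spin":0},
    {"slide":[0,0,-0.6],"spin":0},
    {"slide":[0,0,-0.4],"spin":0},
    {"slide":[0,0,-0.2],"spin":0},
    {"slide":[0,0,0],"spin":0},
    {"slide":[0,0,0],"spin":0},
  ],
)

```text
time_s: 12.15
tcp_pos: [0.4953, -0.0667, 0.1219]
ee_rot: [[0.975, -0.218, -0.036], [-0.219, -0.976, -0.017], [-0.031, 0.024, -0.999]]
wrist_force: [0.2, 0.1, -1.6]
gripper_width: 0.46
```

```bash
python3 st.py 0.492 -0.0676 0.2 ; python3 tg.py; python3 look.py 9
```

```text
12.15 tcp [ 0.4953 -0.0667  0.1219] yawx -12.63 zax [-0.0356 -0.0167 -0.9992] j [ 11.3  16.8 -23.9   0.7 -51.5  65.6] F [ 0.18  0.09 -1.57] w 40.05
slide units [-0.22  0.14 -3.12]
hub top [ 0.39416041 -0.0435258   0.14575136] jaws [ 0.59265453 -0.0883407   0.12619163] jaw under tip [ 0.60880384 -0.0922595   0.11357018]
tip pred crop [488.89283057 201.17718192]
tip pred crop [436.29034364 152.30926032]
jaw bottom tip R [484.11791021 235.410406  ]
hub pred crop [123.68930247 253.55158827]
```

View pics/side9c.png

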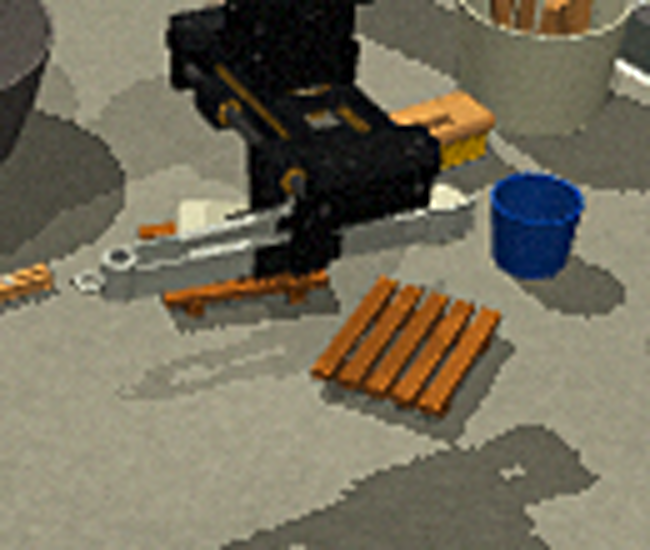

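The dish is empty and still in place; the tablet is seen between the jaws at crop (447,195). Raising and moving to the basin, keeping the yaw.

servo_tool(
  deltas=[
    {"slide":[-0.1,-0.2,-0.3],"spin":0},
    {"slide":[-0.2,-0.4,-0.5],"spin":0},
    {"slide":[-0.3,-0.6,-0.5],"spin":0},
    {"slide":[-0.41,-0.78,-0.5],"spin":0},
    {"slide":[-0.41,-0.78,-0.3],"spin":0},
    {"slide":[-0.41,-0.78,-0.15],"spin":0},
    {"slide":[-0.41,-0.78,-0.1],"spin":0},
    {"slide":[-0.41,-0.78,-0.1],"spin":0},
    {"slide":[-0.41,-0.78,-0.1],"spin":0},
    {"slide":[-0.41,-0.78,-0.1],"spin":0},
  ],
)

```text
time_s: 13.2
tcp_pos: [0.4457, 0.1266, 0.1942]
ee_rot: [[0.975, -0.219, -0.036], [-0.22, -0.975, -0.015], [-0.032, 0.023, -0.999]]
wrist_force: [0.4, 0.9, -1.1]
gripper_width: 0.465
```

```bash
python3 st.py 0.38 0.357 0.18 ; python3 tg.py
```

```text
13.2 tcp [0.4457 0.1266 0.1942] yawx -12.7 zax [-0.0362 -0.015  -0.9992] j [ 35.7   8.8 -22.1  -0.6 -61.2  41.9] F [ 0.44  0.95 -1.07] w 40.46
slide units [-4.57 -8.43  0.52]
hub top [0.34453235 0.14984374 0.2181423 ] jaws [0.54296313 0.10483551 0.19838475] jaw under tip [0.55910029 0.10091999 0.18574675]
```

servo_tool(
  deltas=[
    {"slide":[-0.42,-0.78,0],"spin":0},
    {"slide":[-0.42,-0.78,0],"spin":0},
    {"slide":[-0.42,-0.78,0],"spin":0},
    {"slide":[-0.42,-0.78,0],"spin":0},
    {"slide":[-0.42,-0.78,0],"spin":0},
    {"slide":[-0.42,-0.78,0],"spin":0},
    {"slide":[-0.42,-0.78,0],"spin":0},
    {"slide":[-0.42,-0.78,0],"spin":0},
    {"slide":[-0.4,-0.7,0],"spin":0},
    {"slide":[-0.35,-0.6,0],"spin":0},
  ],
)

```text
time_s: 14.2
tcp_pos: [0.3771, 0.3483, 0.2028]
ee_rot: [[0.977, -0.211, -0.031], [-0.211, -0.977, -0.009], [-0.028, 0.015, -0.999]]
wrist_force: [-0.2, -0.1, -0.2]
gripper_width: 0.464
```

servo_tool(
  deltas=[
    {"slide":[-0.2,-0.3,0],"spin":0},
    {"slide":[0,0,0],"spin":0},
    {"slide":[0,0,0],"spin":0},
  ],
)

```text
time_s: 14.5
tcp_pos: [0.3717, 0.3594, 0.2041]
ee_rot: [[0.978, -0.206, -0.03], [-0.206, -0.978, -0.008], [-0.028, 0.014, -1.0]]
wrist_force: [0.6, 0.2, -1.8]
gripper_width: 0.464
```

```bash
python3 st.py 0.38 0.357 0.18 ; python3 tg.py
python3 - <<'E'
from h import *
import pickle
d={}
for n in('side','top'): d[n]=cap(n,n+'10')
pickle.dump(d,open('c10.pkl','wb'))
cv2.imwrite('pics/side10c.png',cv2.resize(d['side']['frame'][80:230,130:330,::-1],None,fx=3.8,fy=3.8,interpolation=cv2.INTER_CUBIC))
E
```

```text
14.5 tcp [0.3717 0.3594 0.2041] yawx -11.92 zax [-0.0302 -0.0079 -0.9995] j [ 61.2  13.2 -14.5  -1.5 -63.5  17.5] F [ 0.63  0.24 -1.75] w 40.35
slide units [0.37 0.01 0.95]
hub top [0.270088   0.38115675 0.22764256] jaws [0.46921108 0.33893097 0.20872547] jaw under tip [0.48547221 0.33532506 0.19615442]
```

View pics/side10c.png

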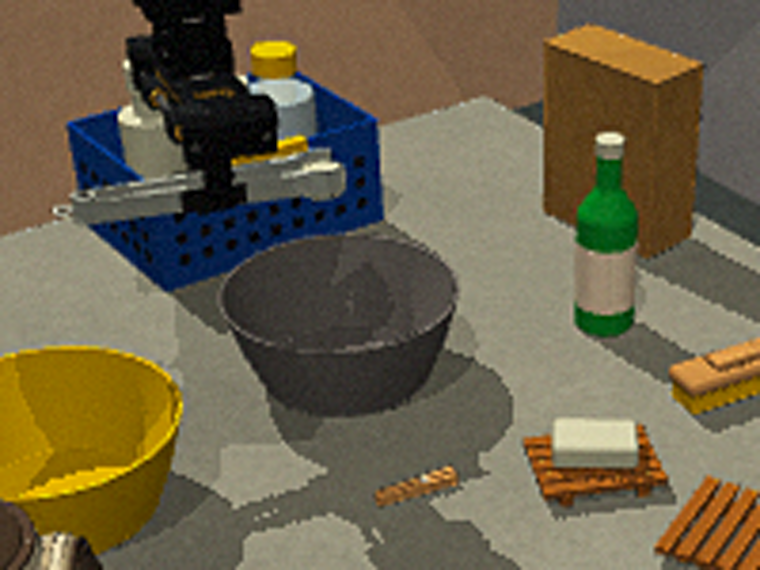

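View pics/top10.png

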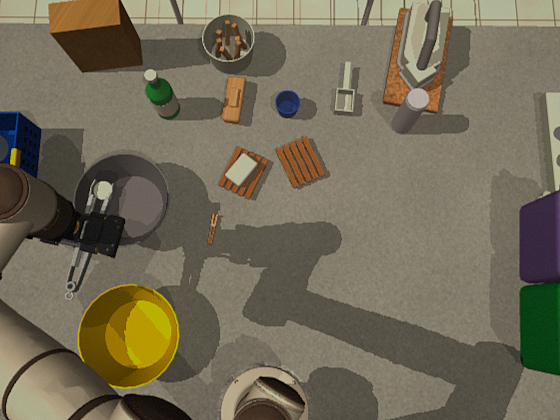

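The tablet is at top px (104,187) and at about (215.5,127.5) in the side view. I'll triangulate it as a cross-check and wait for it to settle.

servo_tool(
  deltas=[
    {"slide":[0.2,0,0],"spin":0},
    {"slide":[0,0,0],"spin":0},
    {"slide":[0,0,0],"spin":0},
    {"slide":[0,0,0],"spin":0},
    {"slide":[0,0,0],"spin":0},
    {"slide":[0,0,0],"spin":0},
  ],
)

```text
time_s: 15.2
tcp_pos: [0.3782, 0.3555, 0.204]
ee_rot: [[0.977, -0.211, -0.031], [-0.211, -0.977, -0.008], [-0.028, 0.015, -0.999]]
wrist_force: [-0.1, 0.7, -0.3]
gripper_width: 0.463
```

```bash
python3 - <<'E'
from h import *
import pickle
d=pickle.load(open('c10.pkl','rb'))
a,u=ray(d['top'],104,187); b,v=ray(d['side'],215.5,127.5)
k=np.linalg.lstsq(np.c_[u,-v],b-a,rcond=None)[0]; p,q=a+k[0]*u,b+k[1]*v
print('tablet',(p+q)/2,'miss',np.linalg.norm(p-q),'hd',np.hypot(*((p+q)/2-[.477,.335,0])[:2]))
E
python3 st.py; python3 tg.py; python3 st.py
python3 - <<'E'
from h import *
print(np.abs(sense()['joint_velocities']).max())
cap('side','side11')
E
```

```text
tablet [0.47588972 0.34329828 0.19349061] miss 0.005123297211951048 hd 0.00837222627720581
15.2 tcp [0.3782 0.3555 0.204 ] yawx -12.19 zax [-0.0306 -0.0084 -0.9995] j [ 60.4  13.5 -14.3  -1.4 -63.6  18.1] F [-0.08  0.65 -0.25] w 40.3
hub top [0.27675308 0.37777532 0.22751496] jaws [0.4756697  0.3346052  0.20855735] jaw under tip [0.49190948 0.3309152  0.19598309]
15.2 tcp [0.3782 0.3555 0.204 ] yawx -12.19 zax [-0.0306 -0.0084 -0.9995] j [ 60.4  13.5 -14.3  -1.4 -63.6  18.1] F [-0.08  0.65 -0.25] w 40.3
0.14529100511532916
```

View pics/side11.png

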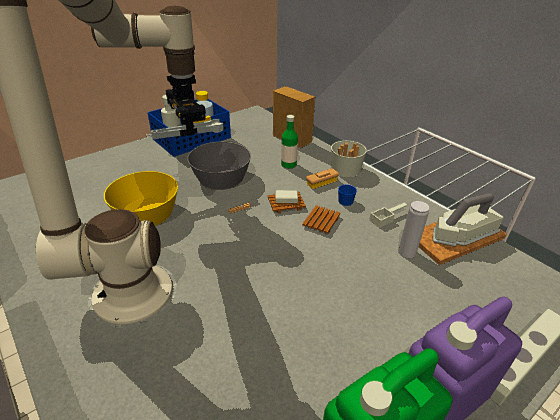

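The side view shows the tongs with the tablet at (217,128), above the grey basin at (220,163), and everything else unmoved. The arm is still, so I'll hand in.

```bash
python3 -c "
from station import r
print(r.finish_job())"
```

```text
the job is handed in; nothing more can be done
None
```

I gripped the tongs on their pads and carried them open at 52 mm. I lowered the jaws over the round tablet and clamped it. The job was handed in at about 15 s, with the tablet held over the grey basin.

**Last checks:**
- **Grip:** the opening held at 40.3 mm, close to the 41 mm expected with the jaws on the tablet. In the pictures only the tongs touched the tablet.
- **Position:** just before a last 6 mm shift forward, triangulation from the two views put the tablet about 8 mm from the basin's middle at z ≈ 0.19 m. The rim is at 0.09 m.
- **Stillness:** joint speeds were under 0.15 °/s.
- **Surroundings:** the dish and the other items looked unmoved in the pictures.

**Disagreements:**
- The two sight lines to the tablet missed each other by 5 mm. The tongs model and the triangulation disagreed by about 8 mm sideways and 15 mm in height. Both are well inside the 80 mm and rim-clearance limits.
- The tool ended about 2° off vertical, with the jaws slightly nose-down. The moves cannot correct that tilt.
- A finger touched the worktop at 4.6 N during the first grasp, so I raised it 2 mm before closing.

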